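# Load the film dryer and latch its door

### The arm

A 7-joint arm with a two-finger parallel gripper is mounted at the origin on a cart in front of the work surface, level with it; the furniture and walls round the work are solid. World frame = base frame: x ahead of the robot, y to its left, z up, the work surface at z = 0. Lengths are in m, angles in degrees, forces in N, time in s.
With the tool pointing down it reaches from about 0.425 to 0.875 m from the base axis. Payload 4.7 kg.
Tool frame: the origin (TCP) lies on the centre line of the jaws, within the pads' length; the fingertips stand 14 mm ahead of it and the grasp point (between the pads) lies 5 mm behind it; z points along the fingers, y is the line along which they close (so a half turn about z gives the same grasp; the last joint's range is limited). The gripper opens to 87 mm and grips with 3 to 60 N. Pads are 19 mm wide; open, the fingers measure 117 mm over their backs; the gripper's body (75 mm by 190 mm) begins 51 mm behind the grasp point.
Start: joints at [-75.51, 18.392, -4.016, 83.108, 1.295, 78.541, -3.26], TCP at [0.154, 0.632, 0.237] pointing down, gripper open.
Joint ranges: [-163.93, 163.93], [-17.29, 119.83], [-79.2, 71.16], [3.27, 140.29], [-89.18, 269.18], [5.43, 117.66], [-154.24, 154.24]. Speed limits (degrees/s): [147.25, 147.25, 180, 180, 180, 180, 180].

### API

Orientations are given as [roll, pitch, yaw] about the fixed x, y, z axes, in that order (R = Rz(yaw) Ry(pitch) Rx(roll)).
In Python, from cell import env gives the robot as it stands.
- The arm moves only by the tool jog_arm, never from a script. Its argument "motion" is a list that holds one entry, the list of rows, each a list of 7 numbers: the shift along the tool's x, y, z in units of 0.1 m (1.0 is 0.1 m), then the turn, a rotation vector about the tool's x, y, z in units of 180 degrees (1.0 is 180 degrees), then the closure, from 0 (fully open) to 1 (shut). A call has 1 to 5 rows; each row is the pose to reach, as a shift and turn from the pose commanded when the call began, along the tool's axes at that moment, turning the shorter way round; what a row does not reach only later rows make up. A row lasts 1/10 s, in which the tool goes at most 50 mm and 8.59 degrees, less where a joint would pass 70% of its speed; a pose out of reach is approached as far as the arm can. A call with a number of a shift or a turn outside -1 to 1 is refused whole. A call with a gripper value outside its range is refused whole. The fingers move at their own pace and stop on an object; "grip_force" is the grip in N (left out, the last holds). Time passes only in rows, so rows that repeat a pose let the fingers close. It gives the time, the measured TCP pose, the force, the opening and the grip force at its end, in the units of the state.
- env.get_obs(): the state, without advancing time (a new reading comes with each control period).
- env.read_camera(name): name is "scene" or "top" or "wrist"; returns (picture, depth): 384x512x3 uint8, red, green, blue; 384x512 float32, m along the optical axis (not along the pixel's ray), 0 where there is no reading.
- env.camera_info(name): a dict with "camera_matrix" (3x3 intrinsics, pixels), "origin" and "orientation" of the camera in the world; the wrist camera has in their place "mount" (4x4, takes a point from camera to tool coordinates, whose origin is the TCP and whose axes are the flange's). Camera axes: x right, y down, z forward; pixel columns grow to the right and rows downward; lengths in m; the calibration is good to about 2 mm. A picture is of the moment at which its call begins: read the wrist's pose just before it. camera_info takes no time and is no camera call.
- env.sign_off(): hands the job in; it is judged then, once.
The state is a dict: "time_s": time; "qpos": joint angles; "joint_velocities": joint speeds; "effort": joint torques, N m; "tool_pos": TCP position; "tool_rot": TCP orientation; "force": force on the tool from outside, world axes, zero at the start; "wrist_torque": the same for the moment, N m; "grip_width": finger opening in m; "grasp_force": force on a finger pad.
Only numpy, scipy, OpenCV 4.12 (cv2) and the standard library are available. Lean on these libraries where they do the work, as an engineer would, in place of code of your own. Each camera call takes 0.05 s, during which the arm holds its last target. There are 200 camera calls.

### The job

Stand the empty wire film reel flat in the rack on the inside of the film dryer's open door, push the door shut until its sprung tongue snaps in behind the strike, then press the start plunger on the dryer's roof fully down and let it come up again. Leave the film can and the film tin where they are.

Things in the scene. Friction and masses are not known exactly. Their poses are not given: they have to be found in the camera images.
- drying_cabinet: Film dryer: fixed grey sheet-metal cabinet, 150 deep (x) x 190 wide (y) x 130 mm high, round black fan grille on the roof. Origin: centre of the underside of its 150 mm body; at yaw 0 the open front looks to -x (the robot). Its right jamb stands 18 mm forward of the body. The strike is a steel lip inside the right (-y) jamb, 46 to 90 mm above the worktop.
- door (a joint): Door opening angle, rad: 0 shut, 1.2 to 1.6 at the start. Vertical hinge at the dryer's left (+y) front; opening turns it clockwise from above, free edge to the robot. Stays where left (under 1 N moves it). 18 mm thick, 160 wide, 12 to 130 mm above the worktop. Meets the strike at about 0.08; about 6 N near the free edge takes it over; under 0.02 when latched.
- door_hinge (a point): Point on the door's hinge axis (through the middle of the door's thickness), 120 mm above the worktop; axes as the cabinet's.
- door_rack (a point): Centre of the floor of the steel rack inside the door, 59 mm above the worktop, 80 mm from the hinge axis. Moves with the door; +x out of the door's inner face (into the dryer when shut), -y from hinge to free edge. Open-topped, inside 90 mm along the door x 62 across, rim 13 mm high, 2 mm walls; the door's inner face, 33 mm from this point, rises to 130 mm.
- door_push (a point): Point on the door's flat outer face to push, 140 mm from the hinge axis along the door, 9 mm out from it, 110 mm above the worktop (upper edge of the face 130 mm). A black knob sits lower, 25 to 43 mm above the worktop, standing out 20 mm. Axes of the door as door_rack: push along +x.
- tongue (a joint): Travel of the sprung steel tongue in the door's free edge, m: 0 fully out (9 mm proud of the edge), 0.0105 pushed in. Bevelled on its leading side, flat on the back; spring 3 N rising to 6 N. The strike pushes it in as the door closes and it springs out behind.
- plunger (a joint): Travel of the start plunger, m: 0 up, 0.010 fully down. Spring 2 N rising to 6 N at full travel.
- plunger_top (a point): Centre of the top of the plunger, a round steel pin of 24 mm diameter in a round black collar on the dryer's roof, 156 mm above the worktop when up; it is pressed straight down 10 mm.
- reel: Stainless wire film reel lying flat, a spool of two spiral wire discs, 54 mm diameter (grips as a solid 52 mm cylinder), 35 mm high, 60 g. Origin: centre of its underside, z up. Shares a row on the right with film_can and film_tin, places swapped at random.
- film_can: Bystander: black plastic film can with grey lid, 34 mm diameter, 56 mm high. Origin: centre of its underside.
- film_tin: Bystander: round pale metal film tin with lid, 70 mm diameter, 41 mm high. Origin: centre of its underside.
Not all that is in view belongs to the job. Leave any blue, green or red look-alike of the reel alone.

How it is judged (in metres and radians):
On the way, in this order (a step that is already met when the one before it is completed fails the run):
1. the reel stands flat in the door's rack, let go, with the door still open (x of reel in the frame of door_rack between -0.012 and 0.012 m and y of reel in the frame of door_rack between -0.026 and 0.026 m and z of reel in the frame of door_rack between -0.004 and 0.006 m and angle between reel's own z axis and vertical below 0.12 rad and contact force between the fingers and reel below 0.1 N and value of joint door above 0.5 rad), for 0.2 s.
2. the door is shut and the tongue has snapped out behind the strike (value of joint door below 0.025 rad and value of joint tongue below 0.002 m), for 0.2 s.
3. with the door latched the plunger is pressed fully down (9 of its 10 mm) (all of step 2 and value of joint plunger above 0.009 m), for 0.05 s.
At the end, for the whole second after the job is handed in: The door is latched (under 0.025 rad, tongue out to within 2 mm), the reel stands flat and still inside the door's rack (on its floor, centre within 12 mm across and 26 mm along, tilt under 0.12 rad), the plunger has been pressed and is up again (within 2 mm) (all of step 2 and x of reel in the frame of door_rack between -0.012 and 0.012 m and y of reel in the frame of door_rack between -0.026 and 0.026 m and z of reel in the frame of door_rack between -0.004 and 0.006 m and angle between reel's own z axis and vertical below 0.12 rad and contact force between the fingers and reel below 0.1 N and value of joint plunger below 0.002 m and linear speed of reel below 0.02 m/s); the robot touches nothing.
It fails at once if the film can or the film tin is shifted by more than 30 mm (distance of any of film_can, film_tin from where it was at the start of the episode above 0.03 m).
It also fails if it takes over 72 s, if anything falls off the work surface, if the arm or the gripper's body presses on something with over 40 N, if the wrist force passes 120 N, or if a joint passes its speed limit or range.

## Working session

There is one attempt and no reset: what is moved stays moved. The work goes in short steps, Python scripts to look and compute and a tool call to move; the robot and the scene stay as the last step left them, time stands still between calls to the robot, and variables do not carry over. Pictures are saved under pics/ and viewed, at most 12 in all, crops included, and the job is handed in when it is done.

Besides the shell and the picture viewer there is one more tool, called after "Emit:" as name([rows], argument=value, ...), one row to a line, values as JSON. jog_arm: Moves the arm, as the interface text tells. Shifts and turns lie within -1 to 1; 1 stands for 0.1 m of shift or 180 degrees of turn. Its arguments: {"type":"object","properties":{"motion":{"type":"array","items":{"type":"array","items":{"type":"array","items":{"type":"number"}}}},"grip_force":{"type":"number"}},"required":["motion"]}

```bash
mkdir -p pics
cat > h.py <<'E'
import numpy as np, cv2
from scipy.spatial.transform import Rotation as R
from cell import env
def shot(n,fn=None):
    p,d=env.read_camera(n)
    if fn: cv2.imwrite('pics/'+fn,p[:,:,::-1])
    return p,d
def campose(n):
    i=env.camera_info(n); K=np.array(i['camera_matrix'])
    if 'mount' in i:
        o=env.get_obs(); T=np.eye(4); T[:3,:3]=rot(o['tool_rot']); T[:3,3]=o['tool_pos']
        M=T@np.array(i['mount']); return K,M[:3,:3],M[:3,3]
    q=np.array(i['orientation'])
    Rm=q if q.shape==(3,3) else rot(q)
    return K,Rm,np.array(i['origin'])
def rot(r):
    r=np.array(r)
    return r if r.shape==(3,3) else R.from_euler('xyz',r,degrees=True).as_matrix()
def cloud(n,d):
    K,Rm,t=campose(n); v,u=np.indices(d.shape)
    c=np.stack([(u-K[0,2])/K[0,0]*d,(v-K[1,2])/K[1,1]*d,d],-1)
    return c@Rm.T+t
def ray(n,u,v,z):
    K,Rm,t=campose(n); r=Rm@np.array([(u-K[0,2])/K[0,0],(v-K[1,2])/K[1,1],1]); return t+r*(z-t[2])/r[2]
def mv(p,yaw=None,rpy=None):
    "shift/turn (tool axes, units of the tool call) from measured pose to p,rpy"
    o=env.get_obs(); A=rot(o['tool_rot']); B=A if rpy is None else rot(rpy)
    return np.round(A.T@(np.array(p)-o['tool_pos'])/.1,3), np.round(R.from_matrix(A.T@B).as_rotvec(degrees=True)/180,4)
E
python3 - <<'E'
from h import *
print(env.get_obs())
for n in ('scene','top'):
    i=env.camera_info(n);print(n,i)
    p,d=shot(n,n+'0.png'); np.savez('pics/'+n+'0.npz',p=p,d=d)
print(env.camera_info('wrist'))
a=cv2.imread('pics/scene0.png');b=cv2.imread('pics/top0.png')
E
```

```text
{'time_s': 0.0, 'qpos': array([-75.5114575 ,  18.43927605,  -4.01634176,  83.17645834,
         1.2964605 ,  78.54306069,  -3.26065351]), 'joint_velocities': array([-0.05717591, -0.0184659 ,  0.02250716, -0.02914276,  0.08058724,
        0.08429772, -0.12433183]), 'effort': array([ 2.31127542e-04, -4.91293716e+01, -4.03679274e-01, -3.12529492e+01,
       -6.37595449e-02,  4.39919543e-02,  1.93324217e-04]), 'tool_pos': array([0.15365023, 0.63100842, 0.23544555]), 'tool_rot': array([-1.79886540e+02,  7.14449523e-03,  1.66321656e+02]), 'force': array([-0.021641  , -0.38845366, -1.17884055]), 'wrist_torque': array([ 0.01428363, -0.02424077,  0.0231978 ]), 'grasp_force': 0.0, 'grip_width': 0.08679770135360544}
scene {'camera_matrix': array([[349.70742235,   0.        , 258.15053264],
       [  0.        , 349.70742235, 188.92252547],
       [  0.        ,   0.        ,   1.        ]]), 'origin': array([ 0.04535756, -0.35859174,  0.87909997]), 'orientation': array([-143.90302629,    0.18315701,  -63.695776  ])}
top {'camera_matrix': array([[386.2023286 ,   0.        , 252.30228635],
       [  0.        , 386.2023286 , 190.19129382],
       [  0.        ,   0.        ,   1.        ]]), 'origin': array([ 0.31400795, -0.10267606,  1.25790769]), 'orientation': array([-168.91847327,   -1.09050285,  -89.36168   ])}
{'camera_matrix': array([[329.78075626,   0.        , 250.03682877],
       [  0.        , 329.78075626, 188.51181058],
       [  0.        ,   0.        ,   1.        ]]), 'mount': array([[-1.47096985e-03, -9.69915919e-01, -2.43435713e-01,
         6.61009848e-02],
       [ 9.99998847e-01, -1.33467056e-03, -7.24831722e-04,
         8.41933547e-04],
       [ 3.78119346e-04, -2.43436499e-01,  9.69916764e-01,
        -1.49109986e-01],
       [ 0.00000000e+00,  0.00000000e+00,  0.00000000e+00,
         1.00000000e+00]])}
```

View pics/scene0.png

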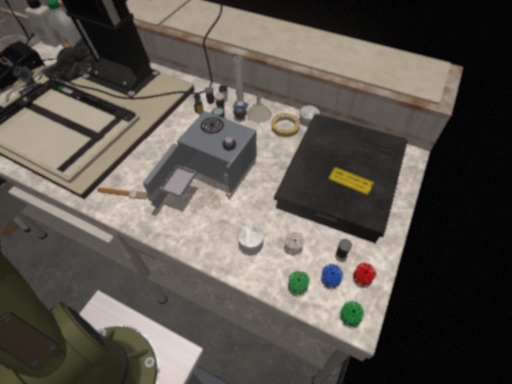

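View pics/top0.png

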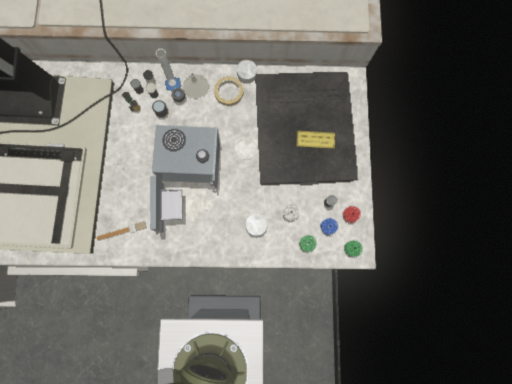

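Scene view: the tin is at (250,237), the grey wire reel at (293,243) and the can at (343,248). Look-alikes are green (298,283), blue (331,275), red (364,273) and green (351,313). The reel is the grey one, which is top (291,213). In the top view the door runs from about (156,180) to (156,232), with the rack at (172,206) and the plunger at (203,156).

Run:
```python
from h import *
S=np.load('pics/scene0.npz');T=np.load('pics/top0.npz')
cs=cloud('scene',S['d']);ct=cloud('top',T['d'])
np.savez('pics/c.npz',cs=cs,ct=ct)
# reel / bystander: points above table near px
for nm,n,c,u,v in (('reel','s',cs,293,243),('reel','t',ct,291,213),('tin','s',cs,250,237),('tin','t',ct,257,225),('can','s',cs,343,248),('can','t',ct,330,202)):
    w=c[v-22:v+22,u-22:u+22].reshape(-1,3); m=(w[:,2]>.012)&(np.hypot(*(w[:,:2]-c[v,u,:2]).T)<.05); q=w[m]
    zt=np.percentile(q[:,2],95); tp=q[q[:,2]>zt-.008]
    print(nm,n,'cnt',m.sum(),'ztop',zt.round(4),'top mid',((tp.min(0)+tp.max(0))/2).round(4),'ext',np.ptp(tp,axis=0).round(3),'all mid',((q.min(0)+q.max(0))/2).round(4),np.ptp(q,axis=0).round(3),'table',np.median(w[w[:,2]<.01,2]).round(4))
# door: points z .122-.138 in the door's region
for n,c,(u0,u1,v0,v1) in (('s',cs,(135,270,105,220)),('t',ct,(145,225,120,240))):
    w=c[v0:v1,u0:u1].reshape(-1,3); 
    print(n,'zhist',[(round(a,3),int(((w[:,2]>a)&(w[:,2]<=a+.01)).sum())) for a in np.arange(0,.17,.01)])
    q=w[(w[:,2]>.12)&(w[:,2]<.14)]
    np.save('pics/q'+n,q)
    r=cv2.minAreaRect((q[:,:2]*1000).astype(np.float32)); print(r)
# plunger
    p=w[(w[:,2]>.148)&(w[:,2]<.17)]; print('pl',p.mean(0),((p.min(0)+p.max(0))/2),np.ptp(p,axis=0),len(p))
P=S['p'][:,:,::-1]; a=cv2.resize(P[205:275,215:385],None,fx=3.5,fy=3.5,interpolation=3)
b=cv2.resize(T['p'][115:245,135:230,::-1],None,fx=3.5,fy=3.5,interpolation=3)
im=np.zeros((max(a.shape[0],1)+0,1,3),np.uint8)
h=600;o=np.zeros((h,800,3),np.uint8);a=cv2.resize(a,(460,190));o[:190,:460]=a;o[:b.shape[0],465:465+b.shape[1]]=b
e=cv2.resize(P[105:220,135:270],None,fx=3.3,fy=3.3,interpolation=3);o[200:200+e.shape[0],:e.shape[1]]=e
cv2.imwrite('pics/crop1.png',o)
```

```text
reel s cnt 243 ztop 0.0366 top mid [ 0.4886 -0.247   0.0333] ext [0.05  0.051 0.009] all mid [ 0.4874 -0.2471  0.0254] [0.053 0.052 0.025] table 0.0002
reel t cnt 169 ztop 0.039 top mid [ 0.4865 -0.2492  0.0362] ext [0.049 0.049 0.01 ] all mid [ 0.4859 -0.2486  0.0276] [0.051 0.05  0.028] table -0.0
tin s cnt 561 ztop 0.0434 top mid [ 0.4463 -0.1356  0.0405] ext [0.07 0.07 0.01] all mid [ 0.4458 -0.1356  0.0289] [0.071 0.07  0.033] table 0.0002
tin t cnt 387 ztop 0.0446 top mid [ 0.4427 -0.1376  0.0423] ext [0.067 0.067 0.012] all mid [ 0.4427 -0.1378  0.0309] [0.067 0.067 0.034] table -0.0001
can s cnt 247 ztop 0.0568 top mid [ 0.5241 -0.3726  0.0541] ext [0.033 0.034 0.009] all mid [ 0.5003 -0.3723  0.0356] [0.08  0.034 0.046] table 0.0003
can t cnt 119 ztop 0.0583 top mid [ 0.522  -0.3729  0.0558] ext [0.033 0.032 0.011] all mid [ 0.5026 -0.3729  0.0372] [0.072 0.032 0.048] table -0.0
s zhist [(np.float64(0.0), 4450), (np.float64(0.01), 1112), (np.float64(0.02), 380), (np.float64(0.03), 983), (np.float64(0.04), 252), (np.float64(0.05), 489), (np.float64(0.06), 439), (np.float64(0.
[... 379 characters left out ...]
962 0.03090049 0.15386111] [0.02309317 0.02156019 0.01044135] 49
t zhist [(np.float64(0.0), 2227), (np.float64(0.01), 376), (np.float64(0.02), 51), (np.float64(0.03), 33), (np.float64(0.04), 37), (np.float64(0.05), 420), (np.float64(0.06), 274), (np.float64(0.07), 113), (np.float64(0.08), 77), (np.float64(0.09), 52), (np.float64(0.1), 57), (np.float64(0.11), 67), (np.float64(0.12), 1666), (np.float64(0.13), 1603), (np.float64(0.14), 66), (np.float64(0.15), 51), (np.float64(0.16), 0)]
((573.956787109375, 87.68351745605469), (191.97970581054688, 321.45037841796875), 88.25686645507812)
pl [0.63551478 0.03012245 0.15518692] [0.63635901 0.03010027 0.15420272] [0.0209627  0.02111873 0.01139138] 52
```

View pics/crop1.png

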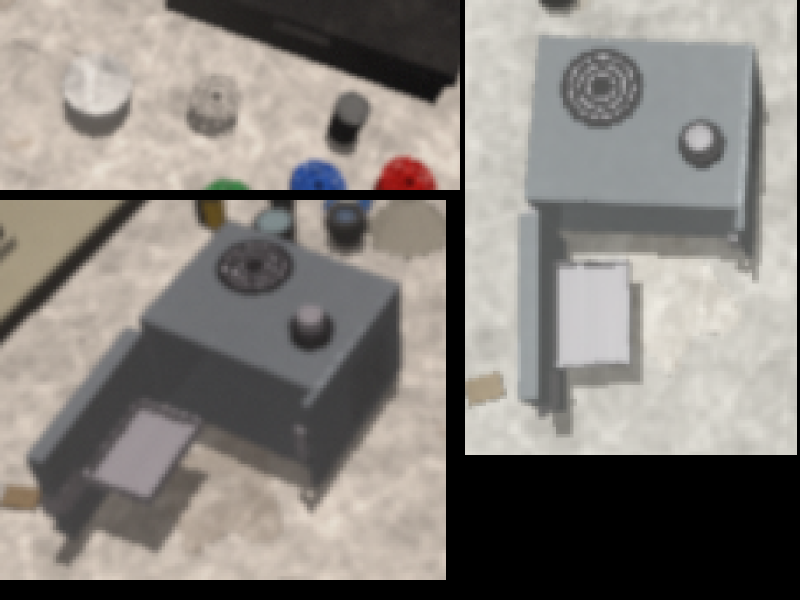

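The crop confirms the grey wire reel between the tin and the can. The rack plate is beside the open door. Next I fit the door line and the rack.

Run:
```python
from h import *
C=np.load('pics/c.npz')
for n,(u0,u1,v0,v1) in (('cs',(135,270,105,220)),('ct',(145,225,120,240))):
    w=C[n][v0:v1,u0:u1].reshape(-1,3)
    q=w[(w[:,2]>.122)&(w[:,2]<.138)]
    roof=q[(q[:,0]>.60)]; rr=cv2.minAreaRect((roof[:,:2]*1000).astype(np.float32)); print(n,'roof',rr)
    d=q[(q[:,0]<.555)&(q[:,1]>.06)]
    r=cv2.minAreaRect((d[:,:2]*1000).astype(np.float32)); print('door',r,len(d),cv2.boxPoints(r).round(0).tolist())
    k=w[(w[:,2]>.05)&(w[:,2]<.08)&(w[:,0]<.555)&(w[:,0]>.40)&(w[:,1]<d[:,1].mean()-.012)]
    h,e=np.histogram(k[:,2],bins=np.arange(.05,.081,.002)); print(h)
    print('plate z',np.median(k[:,2])); f=k[np.abs(k[:,2]-np.median(k[:,2]))<.006]
    print('rack',cv2.minAreaRect((f[:,:2]*1000).astype(np.float32)), f.mean(0))
    for a in np.arange(.39,.57,.02):
        s=d[(d[:,0]>a)&(d[:,0]<a+.02)]; 
        if len(s): print(a.round(2),s[:,1].min().round(4),s[:,1].max().round(4),end=' ; ')
    print()
```

```text
cs roof ((667.6318969726562, 86.44116973876953), (193.48512268066406, 137.68736267089844), 88.84651947021484)
door ((486.06207275390625, 171.92999267578125), (136.8692626953125, 20.85003089904785), 2.5631537437438965) 303 [[417.0, 179.0], [418.0, 158.0], [555.0, 165.0], [554.0, 185.0]]
[  0   0   8  73 222 127  26  25  22  25  31  12   6   0   0]
plate z 0.05989587797840701
rack ((501.76519775390625, 127.32537078857422), (96.18231201171875, 62.909324645996094), 2.100703001022339) [0.50304702 0.12869361 0.05968034]
0.41 0.1594 0.1775 ; 0.43 0.1593 0.1802 ; 0.45 0.1617 0.1798 ; 0.47 0.1619 0.1795 ; 0.49 0.1617 0.1817 ; 0.51 0.164 0.1819 ; 0.53 0.1645 0.1844 ; 0.55 0.1673 0.1834 ; 
ct roof ((667.3232421875, 84.3320083618164), (191.7388153076172, 135.0345916748047), 89.11461639404297)
door ((484.49871826171875, 170.21755981445312), (138.06983947753906, 18.788429260253906), 3.798738718032837) 325 [[415.0, 175.0], [416.0, 156.0], [554.0, 165.0], [553.0, 184.0]]
[  1   8  48 125 190 123  44  15   6  16  17  15  10   2   0]
plate z 0.05935328026844966
rack ((481.93060302734375, 125.93846893310547), (130.41375732421875, 63.69696044921875), 0.09476421773433685) [0.49854313 0.12775577 0.05900962]
0.41 0.1573 0.1755 ; 0.43 0.1586 0.1765 ; 0.45 0.1599 0.1777 ; 0.47 0.161 0.1792 ; 0.49 0.1622 0.18 ; 0.51 0.1628 0.1814 ; 0.53 0.1644 0.1832 ; 0.55 0.1653 0.1831 ;
```

Emit:
jog_arm([
  [[-0.5,-0.3,0,0,0,0.05,0],[-1,-0.6,0,0,0,0.1,0],[-1,-0.6,0,0,0,0.15,0],[-1,-0.6,0,0,0,0.2,0],[-1,-0.6,0,0,0,0.2,0]],
])

```text
time_s: 0.6
tool_pos: [0.2374, 0.5489, 0.2363]
tool_rot: [-180.0, 0.0, 130.1]
force: [-0.5, 0.3, 0.2]
grip_width: 0.0868
grasp_force: 0.0
```

Emit:
jog_arm([
  [[-0.5,0.14,0,0,0,0.05,0],[-1,0.28,0,0,0,0.1,0],[-1,0.28,0,0,0,0.15,0],[-1,0.28,0,0,0,0.205,0],[-1,0.28,0,0,0,0.205,0]],
])

```text
time_s: 1.1
tool_pos: [0.3224, 0.4916, 0.2362]
tool_rot: [-180.0, 0.0, 93.4]
force: [-0.7, -0.2, -0.7]
grip_width: 0.0869
grasp_force: 0.0
```

Emit:
jog_arm([
  [[-0.35,0.35,0,0,0,0,0],[-0.7,0.7,0,0,0,0,0],[-1,1,0,0,0,0,0]],
])

```text
time_s: 1.4
tool_pos: [0.4296, 0.3965, 0.2363]
tool_rot: [180.0, 0.0, 93.7]
force: [1.2, 0.7, -0.4]
grip_width: 0.087
grasp_force: 0.0
```

Emit:
jog_arm([
  [[-0.4,0.3,0,0,0,0,0],[-0.8,0.6,0,0,0,0,0],[-1,0.7,0,0,0,0,0]],
])

```text
time_s: 1.7
tool_pos: [0.5076, 0.2974, 0.2364]
tool_rot: [179.9, 0.1, 93.3]
force: [-0.1, -0.5, 0.2]
grip_width: 0.0872
grasp_force: 0.0
```

Emit:
jog_arm([
  [[-0.5,0,0,0,0,0,0],[-1,0,0,0,0,0,0],[-1,0,0,0,0,0,0]],
])

```text
time_s: 2.0
tool_pos: [0.5119, 0.194, 0.2368]
tool_rot: [180.0, 0.2, 93.0]
force: [0.1, 0.2, 0.6]
grip_width: 0.0868
grasp_force: 0.0
```

Emit:
jog_arm([
  [[-0.5,0,0,0,0,0,0],[-1,0,0,0,0,0,0],[-1,0,0,0,0,0,0],[-1,0,0,0,0,0,0]],
])

```text
time_s: 2.4
tool_pos: [0.5164, 0.1019, 0.2366]
tool_rot: [180.0, -0.0, 93.4]
force: [-0.9, 0.5, -1.3]
grip_width: 0.087
grasp_force: 0.0
```

Wrist look at the rack from here.

Run:
```python
from h import *
K,Rm,t=campose('wrist'); p,d=shot('wrist','w1.png')
v,u=np.indices(d.shape);c=np.stack([(u-K[0,2])/K[0,0]*d,(v-K[1,2])/K[1,1]*d,d],-1)@Rm.T+t
np.savez('pics/w1.npz',c=c)
w=c.reshape(-1,3)
q=w[(w[:,2]>.122)&(w[:,2]<.137)&(w[:,0]<.555)&(w[:,0]>.36)&(w[:,1]>.14)&(w[:,1]<.21)]
if len(q): print('door',cv2.minAreaRect((q[:,:2]*1000).astype(np.float32)),len(q))
for a in np.arange(.40,.57,.02):
    s=q[(q[:,0]>a)&(q[:,0]<a+.02)]
    if len(s): print(a.round(2),np.percentile(s[:,1],[2,98]).round(4),end=' ; ')
k=w[(w[:,2]>.05)&(w[:,2]<.068)&(w[:,0]<.57)&(w[:,0]>.42)&(w[:,1]>.08)&(w[:,1]<.16)]
print('\nfloor',np.median(k[:,2]),cv2.minAreaRect((k[:,:2]*1000).astype(np.float32)),len(k),np.percentile(k,[1,99],axis=0))
k=w[(w[:,2]>.069)&(w[:,2]<.078)&(w[:,0]<.58)&(w[:,0]>.42)&(w[:,1]>.08)&(w[:,1]<.155)]
print('rim',np.median(k[:,2]),cv2.minAreaRect((k[:,:2]*1000).astype(np.float32)),len(k),np.percentile(k,[1,99],axis=0))
```

```text
door ((486.31622314453125, 173.6455841064453), (138.0955810546875, 18.03607177734375), 2.994913101196289) 4567
0.4 [0.1623 0.1788] ; 0.42 [0.1623 0.1796] ; 0.44 [0.1632 0.18  ] ; 0.46 [0.1639 0.1812] ; 0.48 [0.1651 0.1824] ; 0.5 [0.1662 0.1835] ; 0.52 [0.1674 0.1847] ; 0.54 [0.1684 0.1857] ; 
floor 0.0599799656234149 ((501.5264587402344, 131.50759887695312), (90.54431915283203, 61.09478759765625), 3.0864641666412354) 5712 [[0.45643679 0.10024221 0.05828843]
 [0.54641068 0.15944263 0.06579093]]
rim 0.07254944508460492 ((501.7044677734375, 128.13790893554688), (94.1589126586914, 57.28294372558594), 3.020387649536133) 550 [[0.45394951 0.097781   0.06910851]
 [0.54934307 0.15409212 0.07449851]]
```

View pics/w1.png

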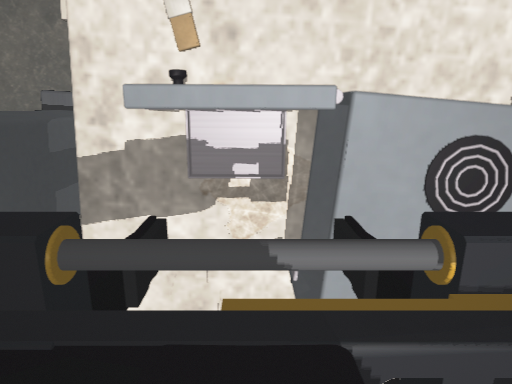

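The wrist view shows the rack at (236,143) and the door's top edge at row 97. It puts the rack centre at about (0.5015, 0.1305) with the floor at 0.060, which agrees with the text. Now to the reel.

Emit:
jog_arm([
  [[-0.5,-0.1,0,0,0,0,0],[-1,-0.2,0,0,0,0,0]],
])

```text
time_s: 2.65
tool_pos: [0.5027, 0.0059, 0.2362]
tool_rot: [-180.0, 0.0, 94.0]
force: [1.6, -0.1, -0.3]
grip_width: 0.0867
grasp_force: 0.0
```

Emit:
jog_arm([
  [[-0.5,-0.1,0,0,0,0,0],[-1,-0.2,0,0,0,0,0]],
])

```text
time_s: 2.85
tool_pos: [0.4891, -0.0951, 0.2366]
tool_rot: [180.0, -0.0, 93.8]
force: [0.5, -0.7, 0.1]
grip_width: 0.0872
grasp_force: 0.0
```

Emit:
jog_arm([
  [[-0.5,-0.1,0,0,0,0,0],[-1,-0.1,0,0,0,0,0]],
])

```text
time_s: 3.05
tool_pos: [0.4849, -0.1947, 0.2368]
tool_rot: [179.9, -0.1, 93.7]
force: [1.7, 0.7, 0.0]
grip_width: 0.087
grasp_force: 0.0
```

Emit:
jog_arm([
  [[-0.4,0,0,0,0,0,0],[-0.8,0,0,0,0,0,0],[-0.8,0,0,0,0,0,0],[-0.8,0,0,0,0,0,0]],
])

```text
time_s: 3.45
tool_pos: [0.4904, -0.274, 0.236]
tool_rot: [-179.9, -0.0, 93.5]
force: [-0.0, 0.8, 0.3]
grip_width: 0.087
grasp_force: 0.0
```

```bash
cat > look.py <<'E'
from h import *
import sys
K,Rm,t=campose('wrist'); p,d=shot('wrist',sys.argv[1]+'.png')
v,u=np.indices(d.shape);c=np.stack([(u-K[0,2])/K[0,0]*d,(v-K[1,2])/K[1,1]*d,d],-1)@Rm.T+t
np.savez('pics/'+sys.argv[1]+'.npz',c=c)
w=c.reshape(-1,3)
o=env.get_obs();print(o['tool_pos'],o['tool_rot'],o['time_s'])
x,y,r,z0,z1=map(float,sys.argv[2:7])
k=w[(np.hypot(w[:,0]-x,w[:,1]-y)<r)&(w[:,2]>z0)&(w[:,2]<z1)]
if len(k): print(len(k),'z95',np.percentile(k[:,2],95),'circ',cv2.minEnclosingCircle((k[:,:2]*1000).astype(np.float32)),'pct',np.percentile(k,[1,50,99],axis=0).round(4).tolist())
E
python3 look.py w2 .487 -.248 .045 .01 .05
```

```text
[ 0.49067614 -0.27286887  0.2359555 ] [-1.79946199e+02 -5.09891891e-02  9.36222907e+01] 3.5
1598 z95 0.03648122849241264 circ ((487.66705322265625, -245.5669403076172), 26.549680709838867) pct [[0.4644, -0.2696, 0.0209], [0.4881, -0.2447, 0.0351], [0.5121, -0.221, 0.037]]
```

View pics/w2.png

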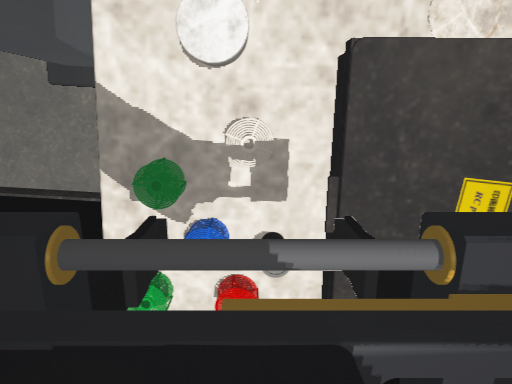

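The reel is at pixel (248,132) in the wrist view, giving (0.4877, -0.2455) with its top at 0.0365. The green decoy is at (160,183) and the black box edge is near column 340. Before descending I check heights under the gripper's footprint.

Run:
```python
from h import *
c=np.load('pics/c.npz')['ct'].reshape(-1,3)
for a in np.arange(.38,.64,.02):
    s=c[(c[:,0]>a)&(c[:,0]<a+.02)&(c[:,1]>-.30)&(c[:,1]<-.19)]; print(a.round(2),s[:,2].max().round(3),end=' ')
print(mv([.4877,-.2455,.032],rpy=[180,0,93.1]))
```

```text
0.38 0.039 0.4 0.04 0.42 0.006 0.44 0.008 0.46 0.041 0.48 0.041 0.5 0.04 0.52 0.008 0.54 0.007 0.56 0.081 0.58 0.082 0.6 0.081 0.62 0.084 (array([ 0.273, -0.01 ,  2.04 ]), array([-0.0003, -0.0003,  0.0029]))
```

Emit:
jog_arm([
  [[0.27,0,0.5,0,0,0,0],[0.27,0,1,0,0,0,0],[0.27,0,1,0,0,0,0]],
])

```text
time_s: 3.8
tool_pos: [0.4854, -0.2423, 0.1314]
tool_rot: [-179.5, -0.3, 93.8]
force: [-0.4, 0.4, -0.1]
grip_width: 0.0872
grasp_force: 0.0
```

Emit:
jog_arm([
  [[0,0,0.4,0,0,0,0],[0,0,0.7,0,0,0,0],[0,0,0.9,0,0,0,0],[0,0,1,0,0,0,0],[0,0,1,0,0,0,0]],
])

```text
time_s: 4.3
tool_pos: [0.4884, -0.2473, 0.0367]
tool_rot: [-180.0, -0.0, 93.5]
force: [0.3, 0.8, 0.3]
grip_width: 0.0866
grasp_force: 0.0
```

Emit:
jog_arm([
  [[0.015,0,0.025,0,0,0,0],[0.015,0,0.025,0,0,0,0.2],[0.015,0,0.025,0,0,0,0.6],[0.015,0,0.025,0,0,0,0.6],[0.015,0,0.025,0,0,0,0.6]],
], grip_force=10)

```text
time_s: 4.8
tool_pos: [0.4882, -0.2467, 0.0345]
tool_rot: [180.0, -0.0, 93.4]
force: [-0.5, 0.2, 0.6]
grip_width: 0.0629
grasp_force: 0.0
```

Emit:
jog_arm([
  [[0,0,0,0,0,0,0.6],[0,0,0,0,0,0,0.6],[0,0,0,0,0,0,0.6],[0,0,0,0,0,0,0.6],[0,0,0,0,0,0,0.6]],
])

```text
time_s: 5.3
tool_pos: [0.4879, -0.2466, 0.0342]
tool_rot: [180.0, -0.0, 93.4]
force: [-1.2, -0.5, 2.3]
grip_width: 0.052
grasp_force: 10.0
```

Emit:
jog_arm([
  [[0,0,-0.2,0,0,0,0.6],[0,0,-0.5,0,0,0,0.6],[0,0,-0.9,0,0,0,0.6],[0,0,-1,0,0,0,0.6]],
])

```text
time_s: 5.7
tool_pos: [0.4899, -0.248, 0.1378]
tool_rot: [179.7, 0.1, 93.4]
force: [-0.3, -0.5, 0.8]
grip_width: 0.0516
grasp_force: 10.0
```

Emit:
jog_arm([
  [[0.2,0,-0.4,0,0,0,0.6],[0.5,0.05,-0.8,0,0,0,0.6],[0.9,0.1,-0.8,0,0,0,0.6]],
])

```text
time_s: 6.0
tool_pos: [0.495, -0.1582, 0.2188]
tool_rot: [179.5, 0.1, 93.2]
force: [0.8, 0.4, -0.6]
grip_width: 0.0517
grasp_force: 10.0
```

Emit:
jog_arm([
  [[0.4,0.05,0,0,0,0,0.6],[0.8,0.1,0,0,0,0,0.6],[1,0.1,0,0,0,0,0.6]],
])

```text
time_s: 6.3
tool_pos: [0.4964, -0.0512, 0.2134]
tool_rot: [-180.0, -0.1, 93.7]
force: [0.5, 0.4, -0.7]
grip_width: 0.0517
grasp_force: 10.0
```

Emit:
jog_arm([
  [[0.4,0.05,0,0,0,0,0.6],[0.8,0.1,0,0,0,0,0.6],[1,0.1,0,0,0,0,0.6]],
])

```text
time_s: 6.6
tool_pos: [0.5, 0.049, 0.2132]
tool_rot: [-180.0, -0.1, 93.7]
force: [-0.5, 0.3, -0.3]
grip_width: 0.0516
grasp_force: 10.0
```

Emit:
jog_arm([
  [[0.3,0.03,0,0,0,0,0.6],[0.5,0.05,0,0,0,0,0.6],[0.5,0.05,0,0,0,0,0.6],[0.5,0.05,0,0,0,0,0.6]],
])

```text
time_s: 7.0
tool_pos: [0.5022, 0.0944, 0.2134]
tool_rot: [-179.9, 0.1, 93.5]
force: [0.6, -0.4, -0.4]
grip_width: 0.0516
grasp_force: 10.0
```

```bash
python3 look.py w3 .50 .13 .06 .05 .068
python3 - <<'E'
from h import *
print(env.get_obs()['grip_width'],mv([.5015,.1305,.13],rpy=[180,0,93.1]))
c=np.load('pics/w3.npz')['c'].reshape(-1,3)
q=c[(c[:,2]>.122)&(c[:,2]<.137)&(c[:,0]<.555)&(c[:,0]>.36)&(c[:,1]>.14)&(c[:,1]<.21)]
print('door',cv2.minAreaRect((q[:,:2]*1000).astype(np.float32)))
E
```

```text
[0.50239266 0.09365971 0.21357943] [-1.79959673e+02  5.07890013e-02  9.33625073e+01] 7.05
7107 z95 0.061661348607814345 circ ((501.56683349609375, 132.21759033203125), 54.904266357421875) pct [[0.4565, 0.1003, 0.0583], [0.5014, 0.1328, 0.06], [0.5465, 0.1632, 0.0665]]
0.05168139079238242 (array([0.369, 0.013, 0.835]), array([-0.0002,  0.0003,  0.0015]))
door ((486.4306335449219, 173.6629638671875), (138.1222686767578, 18.142845153808594), 2.9921300411224365)
```

View pics/w3.png

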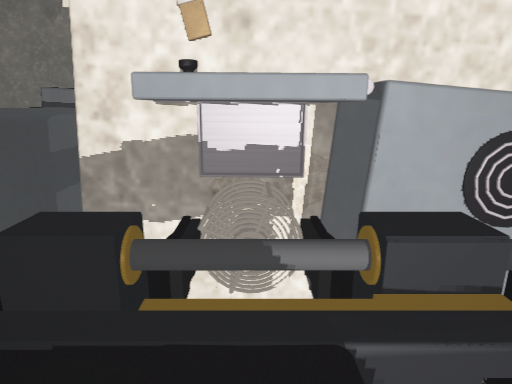

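The reel is held at (250,235), and the rack at (250,140) is clear. Next I check the reel's centre in hand.

Run:
```python
from h import *
c=np.load('pics/w3.npz')['c']; t=env.get_obs()['tool_pos']
w=c.reshape(-1,3)
k=w[(np.hypot(w[:,0]-t[0],w[:,1]-t[1])<.034)&(w[:,2]>.206)&(w[:,2]<.225)]
print(len(k),np.percentile(k,[0.5,50,99.5],axis=0).round(4))
vv=(np.hypot(c[...,0]-t[0],c[...,1]-t[1])<.034)&(c[...,2]>.206)&(c[...,2]<.222); vv[195:,:][95:,:]=0
pts=c[vv]; e=pts[pts[:,1]>t[1]+.018]; 
A=np.c_[2*e[:,:2],np.ones(len(e))]
# outer rim: max radius points by angle
ang=np.arctan2(pts[:,1]-t[1],pts[:,0]-t[0]);r=np.hypot(*(pts[:,:2]-t[:2]).T)
for a in range(50,140,10):
    s=(np.degrees(ang)>a)&(np.degrees(ang)<a+10)
    if s.any(): print(a,r[s].max().round(4),end=' ')
```

```text
5020 [[0.471  0.0707 0.2069]
 [0.5022 0.1046 0.2143]
 [0.5326 0.1208 0.2242]]
50 0.0274 60 0.0275 70 0.0286 80 0.0278 90 0.0278 100 0.0282 110 0.0278 120 0.0277 130 0.0276
```

Emit:
jog_arm([
  [[0.2,0,0,0,0,0,0.6],[0.37,0.01,0,0,0,0,0.6],[0.37,0.01,0.4,0,0,0,0.6],[0.37,0.01,0.8,0,0,0,0.6],[0.37,0.01,0.8,0,0,0,0.6]],
])

```text
time_s: 7.55
tool_pos: [0.4974, 0.1304, 0.1293]
tool_rot: [-179.5, 0.2, 93.4]
force: [-0.3, -0.1, -0.6]
grip_width: 0.0516
grasp_force: 10.0
```

Emit:
jog_arm([
  [[0,0,0,0,0,0,0.6],[0,0,0,0,0,0,0.6]],
])

```text
time_s: 7.75
tool_pos: [0.5029, 0.1321, 0.1363]
tool_rot: [179.8, -0.1, 93.4]
force: [1.0, -0.2, -0.3]
grip_width: 0.0518
grasp_force: 10.0
```

Emit:
jog_arm([
  [[-0.01,0,0.1,0,0,0,0.6],[-0.01,0,0.2,0,0,0,0.6],[-0.01,0,0.3,0,0,0,0.6],[-0.01,0,0.38,0,0,0,0.6],[-0.01,0,0.38,0,0,0,0.6]],
])

```text
time_s: 8.25
tool_pos: [0.5003, 0.1305, 0.0945]
tool_rot: [-179.8, 0.1, 93.4]
force: [0.7, 0.2, -0.5]
grip_width: 0.0517
grasp_force: 10.0
```

Emit:
jog_arm([
  [[0,0,0,0,0,0,0.6],[0,0,0,0,0,0,0.6]],
])

```text
time_s: 8.45
tool_pos: [0.5017, 0.1309, 0.0964]
tool_rot: [180.0, -0.0, 93.4]
force: [-0.1, -1.0, -0.1]
grip_width: 0.0517
grasp_force: 10.0
```

Emit:
jog_arm([
  [[0,0,0.01,0,0,0,0.6],[0,0,0.02,0,0,0,0.6],[0,0,0.025,0,0,0,0.6],[0,0,0.025,0,0,0,0.6]],
])

```text
time_s: 8.85
tool_pos: [0.5014, 0.1309, 0.0936]
tool_rot: [180.0, -0.0, 93.4]
force: [0.6, -0.5, -0.2]
grip_width: 0.0514
grasp_force: 10.0
```

Emit:
jog_arm([
  [[0,0,0,0,0,0,0.3],[0,0,0,0,0,0,0.2],[0,0,0,0,0,0,0],[0,0,0,0,0,0,0],[0,0,0,0,0,0,0]],
])

```text
time_s: 9.35
tool_pos: [0.5014, 0.1309, 0.0936]
tool_rot: [180.0, -0.0, 93.4]
force: [0.1, 0.2, -0.1]
grip_width: 0.0825
grasp_force: 0.0
```

Emit:
jog_arm([
  [[0,0,-0.05,0,0,0,0],[0,0,-0.2,0,0,0,0],[0,0,-0.5,0,0,0,0],[0,0,-1,0,0,0,0]],
])

```text
time_s: 9.75
tool_pos: [0.4993, 0.1302, 0.1923]
tool_rot: [-179.7, 0.1, 93.4]
force: [1.0, 0.4, 1.4]
grip_width: 0.0871
grasp_force: 0.0
```

Emit:
jog_arm([
  [[-0.1,0,-0.2,0,0,0,0],[-0.35,0,-0.4,0,0,0,0],[-0.35,0,-0.4,0,0,0,0],[-0.35,0,-0.4,0,0,0,0]],
])

```text
time_s: 10.15
tool_pos: [0.5037, 0.0957, 0.2341]
tool_rot: [179.9, -0.1, 93.3]
force: [-1.0, -0.0, 0.2]
grip_width: 0.0869
grasp_force: 0.0
```

```bash
python3 look.py w4 .50 .13 .05 .085 .11; python3 look.py w4 .50 .13 .06 .05 .068
python3 - <<'E'
from h import *
c=np.load('pics/w4.npz')['c'].reshape(-1,3)
q=c[(c[:,2]>.122)&(c[:,2]<.137)&(c[:,0]<.555)&(c[:,0]>.36)&(c[:,1]>.14)&(c[:,1]<.21)]
print('door',cv2.minAreaRect((q[:,:2]*1000).astype(np.float32)))
E
```

```text
[0.50311876 0.09640579 0.23322704] [-1.79972551e+02 -3.69574069e-02  9.34222994e+01] 10.2
2313 z95 0.09536010437672934 circ ((501.84002685546875, 131.4201202392578), 26.93203353881836) pct [[0.4783, 0.1077, 0.0919], [0.502, 0.1333, 0.094], [0.5262, 0.1564, 0.0959]]
[0.50283786 0.09674185 0.23274628] [-1.79921654e+02 -9.25321329e-03  9.34717295e+01] 10.25
3911 z95 0.06316928963641655 circ ((501.4085388183594, 132.1427459716797), 54.44303894042969) pct [[0.4561, 0.0998, 0.0583], [0.5001, 0.1364, 0.0601], [0.547, 0.1641, 0.0667]]
door ((486.45281982421875, 173.6323699951172), (138.00454711914062, 18.02837562561035), 2.934138774871826)
```

View pics/w4.png

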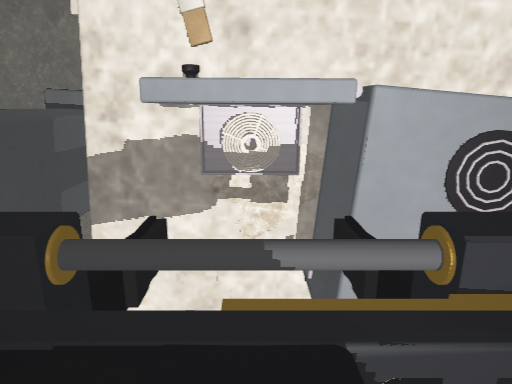

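The reel sits centred in the rack at (250,142), and the wrist cloud puts it at (0.5018, 0.1314) with its top at 0.095. Now I close the fingers and go outside the door.

Emit:
jog_arm([
  [[0.4,-0.2,0,0,0,0,1],[0.8,-0.4,0,0,0,0,1],[1,-0.5,0,0,0,0,1],[1,-0.5,0,0,0,0,1]],
])

```text
time_s: 10.65
tool_pos: [0.4446, 0.1973, 0.2323]
tool_rot: [-179.8, -0.0, 93.9]
force: [-0.4, 0.9, -0.3]
grip_width: 0.0633
grasp_force: 0.0
```

Emit:
jog_arm([
  [[0.25,0,0,0,0,0,1],[0.25,0,0.4,0,0,0,1],[0.25,0,0.8,0,0,0,1],[0.25,0,1,0,0,0,1],[0.25,0,1,0,0,0,1]],
])

```text
time_s: 11.15
tool_pos: [0.4437, 0.2158, 0.1297]
tool_rot: [-179.6, 0.3, 93.4]
force: [-0.5, -0.5, -0.2]
grip_width: 0.023
grasp_force: 0.0
```

Emit:
jog_arm([
  [[0,0,0.15,0,0,0,1],[0,0,0.2,0,0,0,1],[0,0,0.2,0,0,0,1],[0,0,0.2,0,0,0,1]],
])

```text
time_s: 11.55
tool_pos: [0.4467, 0.2179, 0.1145]
tool_rot: [179.9, -0.0, 93.4]
force: [0.1, -0.3, 0.0]
grip_width: 0.0011
grasp_force: 0.0
```

```bash
cat > path.py <<'E'
from h import *
o=env.get_obs(); p=o['tool_pos']; A=rot(o['tool_rot']); print(p,o['tool_rot'],o['time_s'],o['force'],o['grip_width'])
H=np.array([.579,.1776]); L=.135
def tcp(phi,extra=0):
    f=np.radians(phi); d=np.array([np.cos(f),np.sin(f)]); n=np.array([d[1],-d[0]])
    s=.0095*abs(n@A[:2,0])+.015*abs(n@A[:2,1])
    return H+L*d+(.009+s+extra)*n
for phi in list(range(179,272,6))+[268,269,270,271,272]:
    q=tcp(phi); print(phi,q.round(4),(A[:2,:2].T@(q-p[:2])/.1).round(2))
E
python3 path.py
```

```text
[0.44671364 0.2179166  0.11448935] [ 1.79936198e+02 -3.59961636e-02  9.34131536e+01] 11.55 [ 0.10487358 -0.34820582  0.00574778] 0.0010611131257556394
179 [0.4444 0.1996] [-0.18 -0.03]
185 [0.4429 0.1847] [-0.33 -0.06]
191 [0.4426 0.1719] [-0.46 -0.07]
197 [0.4435 0.1589] [-0.59 -0.07]
203 [0.4458 0.146 ] [-0.72 -0.05]
209 [0.4493 0.1332] [-0.85 -0.02]
215 [0.4541 0.1206] [-0.98  0.02]
221 [0.4603 0.1084] [-1.1   0.07]
227 [0.4678 0.0968] [-1.22  0.14]
233 [0.4765 0.0858] [-1.34  0.22]
239 [0.4865 0.0757] [-1.44  0.31]
245 [0.4977 0.0665] [-1.54  0.42]
251 [0.51   0.0586] [-1.63  0.54]
257 [0.5232 0.0519] [-1.7   0.66]
263 [0.5373 0.0467] [-1.76  0.8 ]
269 [0.552  0.0431] [-1.81  0.95]
268 [0.5495 0.0435] [-1.8   0.92]
269 [0.552  0.0431] [-1.81  0.95]
270 [0.5545 0.0426] [-1.81  0.97]
271 [0.557  0.0422] [-1.82  1.  ]
272 [0.5595 0.0418] [-1.82  1.02]
```

Emit:
jog_arm([
  [[-0.1,-0.03,0,0,0,0,1],[-0.18,-0.05,0,0,0,0,1],[-0.25,-0.06,0,0,0,0,1],[-0.31,-0.06,0,0,0,0,1],[-0.36,-0.07,0,0,0,0,1]],
])

```text
time_s: 12.05
tool_pos: [0.4416, 0.1809, 0.1138]
tool_rot: [180.0, -0.0, 93.4]
force: [0.8, 0.6, 0.2]
grip_width: 0.0005
grasp_force: 0.3
```

Emit:
jog_arm([
  [[-0.05,0,0,0,0,0,1],[-0.1,0,0,0,0,0,1],[-0.16,0,0,0,0,0,1],[-0.23,0,0,0,0,0,1],[-0.3,0.01,0,0,0,0,1]],
])

```text
time_s: 12.55
tool_pos: [0.4441, 0.1509, 0.1135]
tool_rot: [-180.0, -0.0, 93.4]
force: [0.0, 0.4, -0.0]
grip_width: 0.0009
grasp_force: 0.4
```

Emit:
jog_arm([
  [[-0.06,0.01,0,0,0,0,1],[-0.13,0.03,0,0,0,0,1],[-0.19,0.04,0,0,0,0,1],[-0.26,0.07,0,0,0,0,1],[-0.32,0.08,0,0,0,0,1]],
])

```text
time_s: 13.05
tool_pos: [0.4544, 0.1193, 0.1136]
tool_rot: [180.0, 0.0, 93.4]
force: [0.2, 1.2, 0.5]
grip_width: 0.0005
grasp_force: 0.3
```

```bash
python3 path.py
python3 - <<'E'
from h import *
p,d=shot('top');c=cloud('top',d);w=c[110:245,135:230].reshape(-1,3)
q=w[(w[:,2]>.12)&(w[:,2]<.14)&(w[:,0]<.572)&(w[:,1]>-.02)&(w[:,1]<.2)]
print('door',cv2.minAreaRect((q[:,:2]*1000).astype(np.float32)))
k=w[(w[:,2]>.086)&(w[:,2]<.104)&(w[:,0]<.6)]
print('reel',len(k),np.percentile(k,[2,50,98],axis=0) if len(k) else '')
cv2.imwrite('pics/t5.png',cv2.resize(p[90:260,110:260,::-1],None,fx=3.4,fy=3.4,interpolation=3))
E
```

```text
[0.45436877 0.11933904 0.11361362] [1.79984984e+02 7.78497422e-03 9.34052383e+01] 13.05 [0.21725074 1.22077656 0.47830858] 0.0005223264077383567
179 [0.4444 0.1996] [ 0.81 -0.05]
185 [0.4429 0.1847] [ 0.66 -0.08]
191 [0.4426 0.1719] [ 0.53 -0.09]
197 [0.4435 0.1589] [ 0.4  -0.08]
203 [0.4458 0.146 ] [ 0.27 -0.07]
209 [0.4493 0.1332] [ 0.14 -0.04]
215 [0.4541 0.1206] [ 0.01 -0.  ]
221 [0.4603 0.1084] [-0.11  0.05]
227 [0.4678 0.0968] [-0.23  0.12]
233 [0.4765 0.0858] [-0.35  0.2 ]
239 [0.4865 0.0757] [-0.46  0.3 ]
245 [0.4977 0.0665] [-0.55  0.4 ]
251 [0.51   0.0586] [-0.64  0.52]
257 [0.5232 0.0519] [-0.71  0.65]
263 [0.5373 0.0467] [-0.77  0.78]
269 [0.552  0.0431] [-0.82  0.93]
268 [0.5495 0.0435] [-0.81  0.9 ]
269 [0.552  0.0431] [-0.82  0.93]
270 [0.5545 0.0426] [-0.83  0.95]
271 [0.557  0.0422] [-0.83  0.98]
272 [0.5595 0.0418] [-0.84  1.  ]
door ((503.70721435546875, 53.320465087890625), (97.39747619628906, 153.739013671875), 16.85187530517578)
reel 163 [[ 0.44545238 -0.00350993  0.08819601]
 [ 0.53661083  0.08748907  0.09297066]
 [ 0.58565796  0.15601575  0.10055715]]
```

View pics/t5.png

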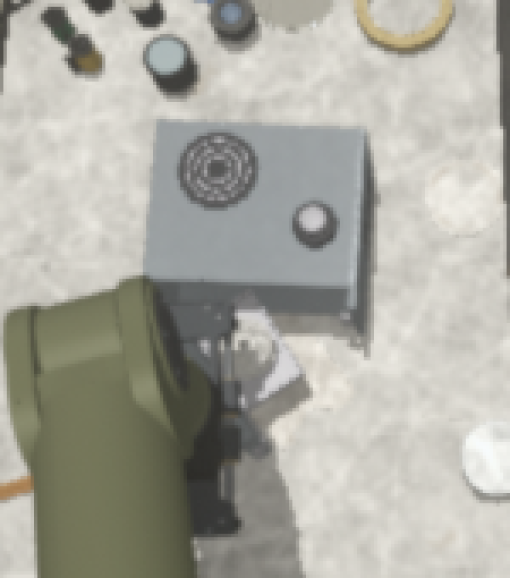

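The top view shows the door swung to about 40 degrees, with the reel still in the rack at (255,350) of the crop. Continue closing.

Emit:
jog_arm([
  [[-0.06,0.03,0,0,0,0,1],[-0.11,0.05,0,0,0,0,1],[-0.17,0.08,0,0,0,0,1],[-0.23,0.12,0,0,0,0,1],[-0.29,0.16,0,0,0,0,1]],
])

```text
time_s: 13.6
tool_pos: [0.472, 0.0915, 0.1136]
tool_rot: [180.0, -0.0, 93.4]
force: [-0.9, 0.9, 0.1]
grip_width: 0.0001
grasp_force: 0.4
```

Emit:
jog_arm([
  [[-0.06,0.04,0,0,0,0,1],[-0.12,0.09,0,0,0,0,1],[-0.17,0.14,0,0,0,0,1],[-0.22,0.19,0,0,0,0,1],[-0.26,0.24,0,0,0,0,1]],
])

```text
time_s: 14.1
tool_pos: [0.4976, 0.067, 0.1135]
tool_rot: [-180.0, 0.0, 93.4]
force: [-1.0, 0.5, 0.4]
grip_width: 0.0005
grasp_force: 0.3
```

Emit:
jog_arm([
  [[-0.04,0.06,0,0,0,0,1],[-0.09,0.12,0,0,0,0,1],[-0.12,0.18,0,0,0,0,1],[-0.15,0.23,0,0,0,0,1],[-0.18,0.27,0,0,0,0,1]],
])

```text
time_s: 14.6
tool_pos: [0.5257, 0.0509, 0.1135]
tool_rot: [180.0, 0.0, 93.4]
force: [-1.2, 0.5, 0.3]
grip_width: 0.0002
grasp_force: 0.3
```

```bash
python3 path.py | sed -n '1p;13,30p'
```

```text
[0.52570404 0.05088777 0.11352935] [1.79997379e+02 6.77792512e-03 9.34188965e+01] 14.6 [-1.16321298  0.53220757  0.26828968] 0.00021287357452842509
245 [0.4977 0.0665] [ 0.17 -0.27]
251 [0.51   0.0586] [ 0.09 -0.15]
257 [0.5232 0.0519] [ 0.01 -0.02]
263 [0.5373 0.0467] [-0.05  0.11]
269 [0.552  0.0431] [-0.09  0.26]
268 [0.5495 0.0435] [-0.09  0.23]
269 [0.552  0.0431] [-0.09  0.26]
270 [0.5545 0.0426] [-0.1   0.28]
271 [0.557  0.0422] [-0.11  0.31]
272 [0.5595 0.0418] [-0.11  0.33]
```

Emit:
jog_arm([
  [[-0.02,0.04,0,0,0,0,1],[-0.04,0.08,0,0,0,0,1],[-0.05,0.11,0,0,0,0,1],[-0.06,0.14,0,0,0,0,1],[-0.07,0.17,0,0,0,0,1]],
])

```text
time_s: 15.1
tool_pos: [0.5428, 0.0452, 0.1135]
tool_rot: [-180.0, -0.0, 93.4]
force: [0.2, 0.2, 0.3]
grip_width: 0.0003
grasp_force: 0.3
```

Emit:
jog_arm([
  [[0,0.02,0,0,0,0,1],[-0.01,0.04,0,0,0,0,1],[-0.01,0.06,0,0,0,0,1],[-0.02,0.08,0,0,0,0,1],[-0.02,0.09,0,0,0,0,1]],
])

```text
time_s: 15.6
tool_pos: [0.5494, 0.0441, 0.113]
tool_rot: [-179.7, -0.1, 93.4]
force: [-9.3, 1.0, 6.3]
grip_width: 0.0006
grasp_force: 5.4
```

Emit:
jog_arm([
  [[0,0.01,0,0,0,0,1],[0,0.02,0,0,0,0,1],[0,0.03,0,0,0,0,1]],
])

```text
time_s: 15.9
tool_pos: [0.549, 0.0443, 0.1123]
tool_rot: [-179.2, -0.1, 93.4]
force: [-18.1, 1.3, 9.4]
grip_width: 0.0003
grasp_force: 9.6
```

Run:
```python
from h import *
K,Rm,t=campose('wrist'); p,d=shot('wrist')
v,u=np.indices(d.shape);w=(np.stack([(u-K[0,2])/K[0,0]*d,(v-K[1,2])/K[1,1]*d,d],-1)@Rm.T+t).reshape(-1,3)
cs=cloud('scene',shot('scene','s6.png')[1]).reshape(-1,3); ct=cloud('top',shot('top')[1]).reshape(-1,3)
for n,c in (('w',w),('s',cs),('t',ct)):
    q=c[(c[:,2]>.115)&(c[:,2]<.138)&(c[:,0]<.80)&(c[:,0]>.54)&(c[:,1]>-.03)&(c[:,1]<.2)]
    print(n,len(q))
    for a in np.arange(-.02,.2,.02):
        s=q[(q[:,1]>a)&(q[:,1]<a+.02)]
        if len(s)>5: print(a.round(2),np.percentile(s[:,0],[1]).round(4),end=' ; ')
    print()
a=cv2.imread('pics/s6.png')[90:220,130:280]; cv2.imwrite('pics/s6c.png',cv2.resize(a,None,fx=4,fy=4,interpolation=3))
```

```text
w 49502
0.02 [0.5502] ; 0.04 [0.5424] ; 0.06 [0.563] ; 0.08 [0.564] ; 0.1 [0.5653] ; 0.12 [0.5667] ; 0.14 [0.5678] ; 
s 968
-0.02 [0.5652] ; 0.0 [0.5611] ; 0.02 [0.5406] ; 0.04 [0.6357] ; 0.06 [0.6465] ; 0.08 [0.7161] ; 0.1 [0.7164] ; 0.12 [0.5662] ; 0.14 [0.5672] ; 0.16 [0.5693] ; 0.18 [0.5754] ; 
t 808
-0.02 [0.564] ; 0.0 [0.5815] ; 0.02 [0.627] ; 0.04 [0.7116] ; 0.06 [0.7156] ; 0.08 [0.7157] ; 0.1 [0.7141] ; 0.12 [0.7142] ; 0.14 [0.7157] ; 0.16 [0.7071] ;
```

View pics/s6c.png

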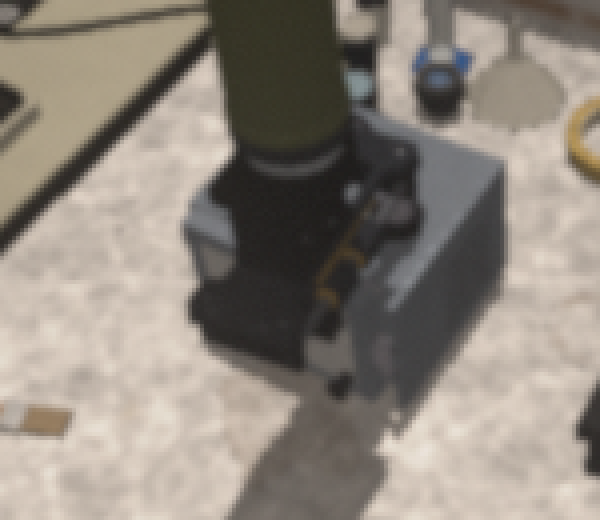

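Run:
```python
from h import *
o=env.get_obs();f=np.array(o['force']);m=np.array(o['wrist_torque']);print(o['tool_pos'],o['tool_rot'],f,m,o['qpos'])
r=np.cross(f,m)/(f@f); print('r',r,'dir',f/np.linalg.norm(f))
cs=cloud('top',env.read_camera('top')[1]).reshape(-1,3)
k=cs[(cs[:,2]>.14)&(cs[:,2]<.17)&(cs[:,0]>.58)&(cs[:,0]<.7)&(cs[:,1]>-.01)&(cs[:,1]<.07)];print(len(k),np.percentile(k,[5,50,95],axis=0) if len(k) else '')
```

```text
[0.54840243 0.04431748 0.11225923] [-1.79169629e+02 -1.03298166e-01  9.34299875e+01] [-18.13171728   1.43393035  10.51177081] [-3.49503960e-03  3.68026866e+00 -8.34179672e-02] [-36.6470001   13.7419125   33.31919688 106.39405014  -8.53562924
  63.15102356   3.33145687]
r [-0.08793257 -0.00351055 -0.15119571] dir [-0.86310921  0.06825821  0.50038317]
11 [[0.62063267 0.01204463 0.14101229]
 [0.62828479 0.01498137 0.14251468]
 [0.64271711 0.02664087 0.14620217]]
```

The readings don't settle it: the door still looks about 0.04 rad open, and there is an upward force as if the gripper body (190 mm long in x) is bearing on the plunger. I back off and turn the tool 90 degrees so the body stays clear of the roof.

Emit:
jog_arm([
  [[0,-0.1,0,0,0,0,1],[0,-0.3,0,0,0,0,1],[0,-0.4,0,0,0,-0.04,1],[0,-0.4,0,0,0,-0.08,1],[0,-0.4,0,0,0,-0.12,1]],
])

```text
time_s: 16.6
tool_pos: [0.5154, 0.0414, 0.1141]
tool_rot: [179.8, 0.0, 115.3]
force: [-0.1, 0.4, 0.3]
grip_width: 0.0004
grasp_force: 0.0
```

Emit:
jog_arm([
  [[0,0,0,0,0,-0.04,1],[0,0,0,0,0,-0.08,1],[0,0,0,0,0,-0.12,1],[0,0,0,0,0,-0.16,1],[0,0,0,0,0,-0.2,1]],
])

```text
time_s: 17.1
tool_pos: [0.5157, 0.0412, 0.1139]
tool_rot: [179.9, 0.1, 151.3]
force: [-0.1, 0.9, 0.8]
grip_width: 0.0004
grasp_force: 0.0
```

Emit:
jog_arm([
  [[0,0,0,0,0,-0.04,1],[0,0,0,0,0,-0.08,1],[0,0,0,0,0,-0.12,1],[0,0,0,0,0,-0.16,1],[0,0,0,0,0,-0.16,1]],
])

```text
time_s: 17.6
tool_pos: [0.5156, 0.0412, 0.1139]
tool_rot: [180.0, 0.1, 179.8]
force: [-0.6, 0.5, 0.1]
grip_width: 0.0004
grasp_force: 0.0
```

```bash
cat > door.py <<'E'
from h import *
o=env.get_obs();print(o['tool_pos'],o['tool_rot'],o['force'],o['time_s'])
K,Rm,t=campose('wrist'); p,d=shot('wrist')
v,u=np.indices(d.shape);w=(np.stack([(u-K[0,2])/K[0,0]*d,(v-K[1,2])/K[1,1]*d,d],-1)@Rm.T+t).reshape(-1,3)
cs=cloud('scene',shot('scene')[1]).reshape(-1,3); ct=cloud('top',shot('top')[1]).reshape(-1,3)
for n,c in (('w',w),('s',cs),('t',ct)):
    q=c[(c[:,2]>.122)&(c[:,2]<.138)&(c[:,0]<.80)&(c[:,0]>.54)&(c[:,1]>-.03)&(c[:,1]<.2)]
    for a in np.arange(-.02,.2,.02):
        s=q[(q[:,1]>a)&(q[:,1]<a+.02)]
        if len(s)>5: print(n,a.round(2),np.percentile(s[:,0],[1,99]).round(4),end=' ; ')
    k=c[(c[:,2]>.141)&(c[:,2]<.17)&(np.hypot(c[:,0]-.637,c[:,1]-.03)<.02)];print('pl',len(k),np.percentile(k,[50,95],axis=0).round(4).tolist() if len(k) else '')
E
python3 door.py
```

```text
[0.5155653  0.04121438 0.11394851] [1.79994770e+02 1.33410481e-01 1.79819502e+02] [-0.58808902  0.51218025  0.06127444] 17.6
w 0.1 [0.5768 0.5882] ; w 0.12 [0.5768 0.5878] ; w 0.14 [0.5772 0.5816] ; pl 0 
s -0.02 [0.6174 0.7314] ; s 0.0 [0.6081 0.7305] ; s 0.02 [0.6035 0.7318] ; s 0.04 [0.618  0.7322] ; s 0.06 [0.6418 0.734 ] ; s 0.08 [0.6684 0.7343] ; s 0.1 [0.6669 0.7338] ; s 0.12 [0.5648 0.7366] ; s 0.14 [0.5677 0.7354] ; pl 100 [[0.6343, 0.0276, 0.1484], [0.6497, 0.0418, 0.1572]]
t -0.02 [0.5645 0.7269] ; t 0.0 [0.5856 0.728 ] ; t 0.02 [0.586  0.7311] ; t 0.04 [0.663  0.7313] ; t 0.06 [0.6637 0.7302] ; t 0.08 [0.6618 0.7329] ; t 0.1 [0.6612 0.7327] ; t 0.12 [0.6577 0.7325] ; t 0.14 [0.6614 0.7312] ; t 0.16 [0.5938 0.7356] ; pl 68 [[0.6346, 0.0255, 0.1522], [0.6528, 0.0342, 0.1578]]
```

Emit:
jog_arm([
  [[-0.1,0,0,0,0,0,1],[-0.2,0,0,0,0,0,1],[-0.26,0,0,0,0,0,1],[-0.3,0,0,0,0,0,1],[-0.33,0,0,0,0,0,1]],
])

```text
time_s: 18.25
tool_pos: [0.5466, 0.041, 0.1131]
tool_rot: [-180.0, -0.2, 179.8]
force: [-6.2, -1.0, 3.7]
grip_width: 0.0006
grasp_force: 3.0
```

Emit:
jog_arm([
  [[-0.015,0,0,0,0,0,1],[-0.03,0,0,0,0,0,1],[-0.04,0,0,0,0,0,1]],
])

```text
time_s: 18.55
tool_pos: [0.5513, 0.0408, 0.1131]
tool_rot: [-180.0, -0.1, 179.8]
force: [0.0, 0.9, 0.4]
grip_width: 0.0001
grasp_force: 0.0
```

The force rose to 6 N and then dropped to zero, so the tongue appears to have gone over the strike. I push gently a little further to seat it.

Emit:
jog_arm([
  [[-0.02,0,0,0,0,0,1],[-0.04,0,0,0,0,0,1],[-0.04,0,0,0,0,0,1]],
])

```text
time_s: 18.85
tool_pos: [0.5547, 0.0415, 0.1134]
tool_rot: [180.0, -0.2, 179.8]
force: [-5.5, -0.5, 4.3]
grip_width: 0.0009
grasp_force: 2.8
```

```bash
python3 door.py
```

```text
[0.55467533 0.04154223 0.1134415 ] [ 1.79987015e+02 -1.77789554e-01  1.79821683e+02] [-5.53589205 -0.45118342  4.27479698] 18.85
w 0.02 [0.5435 0.5457] ; w 0.04 [0.5435 0.5722] ; w 0.1 [0.5675 0.6191] ; w 0.12 [0.568 0.619] ; w 0.14 [0.5686 0.6192] ; w 0.16 [0.5689 0.5701] ; pl 0 
s -0.02 [0.6605 0.7317] ; s 0.0 [0.5725 0.7307] ; s 0.02 [0.5438 0.7293] ; s 0.04 [0.5445 0.7338] ; s 0.06 [0.6891 0.7349] ; s 0.08 [0.7187 0.7351] ; s 0.1 [0.5708 0.7367] ; s 0.12 [0.5694 0.6161] ; s 0.14 [0.5702 0.6199] ; pl 39 [[0.6413, 0.0222, 0.1519], [0.651, 0.0318, 0.1568]]
t -0.02 [0.602  0.7279] ; t 0.0 [0.6132 0.7281] ; t 0.02 [0.6602 0.7315] ; t 0.04 [0.5428 0.7321] ; t 0.06 [0.7198 0.7308] ; t 0.08 [0.7188 0.734 ] ; t 0.1 [0.7181 0.7338] ; t 0.12 [0.7178 0.7324] ; t 0.14 [0.7218 0.7328] ; t 0.16 [0.5882 0.7359] ; pl 37 [[0.637, 0.021, 0.1492], [0.6492, 0.0257, 0.1565]]
```

Emit:
jog_arm([
  [[-0.015,0,0,0,0,0,1],[-0.03,0,0,0,0,0,1],[-0.03,0,0,0,0,0,1],[-0.03,0,0,0,0,0,1]],
])

```text
time_s: 19.4
tool_pos: [0.5548, 0.0415, 0.1133]
tool_rot: [180.0, -0.5, 179.8]
force: [-13.2, -1.1, 10.8]
grip_width: 0.0004
grasp_force: 7.0
```

Emit:
jog_arm([
  [[0.1,0,0,0,0,0,1],[0.4,0,0,0,0,0,1],[0.9,0,0,0,0,0,1],[1,0,0,0,0,0,1]],
])

```text
time_s: 19.8
tool_pos: [0.4539, 0.0418, 0.1122]
tool_rot: [179.9, -0.2, 179.9]
force: [-0.6, 0.1, -1.1]
grip_width: 0.0004
grasp_force: 0.0
```

Emit:
jog_arm([
  [[0,0,-0.5,0,0,0,1],[0,0,-1,0,0,0,1],[0,0,-1,0,0,0,1],[0,0,-1,0,0,0,1]],
])

```text
time_s: 20.2
tool_pos: [0.4604, 0.0421, 0.2153]
tool_rot: [179.9, 0.3, 179.8]
force: [-0.4, -0.2, 0.4]
grip_width: 0.0005
grasp_force: 0.0
```

```bash
python3 door.py
python3 - <<'E'
from h import *
p,d=shot('scene'); q,_=shot('wrist')
a=cv2.resize(p[90:220,130:280,::-1],None,fx=2.6,fy=2.6,interpolation=3); b=q[:,:,::-1][:338]
o=np.zeros((400,800,3),np.uint8); o[:338,:390]=a[:338,:390]; b=cv2.resize(b,(405,267)); o[:267,395:]=b
cv2.imwrite('pics/v8.png',o)
E
```

```text
[0.46035321 0.04210565 0.21533102] [179.89040512   0.28653298 179.8280411 ] [-0.41101653 -0.20074701  0.37390251] 20.2
w 0.14 [0.625  0.6274] ; w 0.16 [0.6213 0.6276] ; w 0.18 [0.622  0.6282] ; pl 0 
s -0.02 [0.5655 0.7301] ; s 0.0 [0.5694 0.7296] ; s 0.02 [0.5659 0.7304] ; s 0.04 [0.6465 0.7327] ; s 0.06 [0.6418 0.7334] ; s 0.08 [0.6283 0.7337] ; s 0.1 [0.6284 0.7345] ; s 0.12 [0.6481 0.7355] ; s 0.14 [0.6734 0.7359] ; s 0.16 [0.7091 0.7372] ; pl 93 [[0.6342, 0.0272, 0.1504], [0.6484, 0.0409, 0.1573]]
t -0.02 [0.5644 0.7276] ; t 0.0 [0.5663 0.7276] ; t 0.02 [0.5643 0.7309] ; t 0.04 [0.5666 0.7306] ; t 0.06 [0.6074 0.7299] ; t 0.08 [0.6347 0.7327] ; t 0.1 [0.6247 0.7323] ; t 0.12 [0.6206 0.732 ] ; t 0.14 [0.6161 0.7316] ; t 0.16 [0.6137 0.735 ] ; pl 109 [[0.634, 0.0286, 0.1463], [0.6515, 0.0448, 0.1592]]
```

View pics/v8.png

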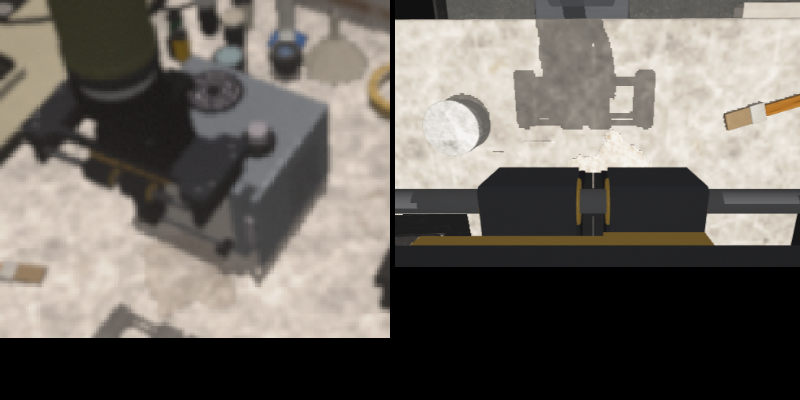

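The door now lies flush with the body front and stays there after release. The plunger knob is at (258,135) in the left picture. I go over it.

Emit:
jog_arm([
  [[-0.4,0,0,0,0,0,1],[-0.8,0,0,0,0,0,1],[-1,-0.05,0,0,0,0,1]],
])

```text
time_s: 20.75
tool_pos: [0.5608, 0.0371, 0.2122]
tool_rot: [-179.9, -0.0, 179.9]
force: [-1.1, 1.2, -0.1]
grip_width: 0.0006
grasp_force: 0.0
```

Emit:
jog_arm([
  [[-0.4,-0.05,0,0,0,0,1],[-0.75,-0.05,0,0,0,0,1],[-0.75,-0.05,0.2,0,0,0,1],[-0.75,-0.05,0.3,0,0,0,1],[-0.75,-0.05,0.3,0,0,0,1]],
])

```text
time_s: 21.25
tool_pos: [0.6317, 0.031, 0.1805]
tool_rot: [-179.9, -0.3, 179.8]
force: [0.6, -0.1, -0.5]
grip_width: 0.0004
grasp_force: 0.0
```

Emit:
jog_arm([
  [[0,0,0,0,0,0,1],[0,0,0,0,0,0,1]],
])

```text
time_s: 21.45
tool_pos: [0.6337, 0.0312, 0.1846]
tool_rot: [180.0, 0.1, 179.8]
force: [0.3, -0.9, -0.1]
grip_width: 0.0005
grasp_force: 0.0
```

Emit:
jog_arm([
  [[-0.03,0,0.06,0,0,0,1],[-0.03,0,0.12,0,0,0,1],[-0.03,0,0.16,0,0,0,1],[-0.03,0,0.18,0,0,0,1],[-0.03,0,0.18,0,0,0,1]],
])

```text
time_s: 21.95
tool_pos: [0.6369, 0.0312, 0.1658]
tool_rot: [180.0, 0.0, 179.8]
force: [-0.8, 0.7, 3.2]
grip_width: 0.0003
grasp_force: 1.8
```

Emit:
jog_arm([
  [[0,0,0.03,0,0,0,1],[0,0,0.05,0,0,0,1],[0,0,0.06,0,0,0,1]],
])

```text
time_s: 22.25
tool_pos: [0.637, 0.0312, 0.1604]
tool_rot: [180.0, 0.0, 179.8]
force: [-2.5, -0.1, 10.5]
grip_width: 0.0004
grasp_force: 5.3
```

Emit:
jog_arm([
  [[0,0,0.01,0,0,0,1],[0,0,0.02,0,0,0,1],[0,0,0.02,0,0,0,1]],
])

```text
time_s: 22.55
tool_pos: [0.637, 0.0312, 0.1603]
tool_rot: [179.9, 0.1, 179.8]
force: [-5.0, 1.1, 15.5]
grip_width: 0.0005
grasp_force: 7.9
```

Hard stop reached: force rose to 15 N with no more travel, about 10 mm down. I raise the tool, move clear and check.

Emit:
jog_arm([
  [[0,0,-0.1,0,0,0,1],[0,0,-0.3,0,0,0,1],[0,0,-0.7,0,0,0,1],[0,0,-1,0,0,0,1]],
])

```text
time_s: 22.95
tool_pos: [0.6365, 0.0308, 0.2584]
tool_rot: [-180.0, -0.0, 179.8]
force: [1.4, -0.6, 0.4]
grip_width: 0.0009
grasp_force: 0.0
```

Emit:
jog_arm([
  [[0.4,-0.3,0,0,0,0,1],[0.8,-0.6,0,0,0,0,1],[0.8,-0.9,0,0,0,0,1]],
])

```text
time_s: 23.25
tool_pos: [0.5513, -0.0599, 0.2562]
tool_rot: [179.9, -0.3, 179.8]
force: [1.1, -0.8, 0.4]
grip_width: 0.0008
grasp_force: 0.0
```

Emit:
jog_arm([
  [[0,-0.4,0,0,0,0,1],[0,-0.8,0,0,0,0,1],[0,-1,0,0,0,0,1],[0,-1,0,0,0,0,1],[0,-1,0,0,0,0,1]],
])

```text
time_s: 23.75
tool_pos: [0.5558, -0.1583, 0.2568]
tool_rot: [180.0, -0.1, 179.8]
force: [0.5, 0.5, -0.7]
grip_width: 0.0005
grasp_force: 0.0
```

```bash
python3 door.py
python3 - <<'E'
from h import *
p,d=shot('scene'); q,_=shot('top')
a=cv2.resize(p[90:270,130:370,::-1],None,fx=1.9,fy=1.9,interpolation=3); b=cv2.resize(q[110:245,140:230,::-1],None,fx=3.6,fy=3.6,interpolation=3)
o=np.zeros((490,790,3),np.uint8); o[:a.shape[0],:a.shape[1]]=a; o[:b.shape[0],460:460+b.shape[1]]=b
cv2.imwrite('pics/v9.png',o)
E
```

```text
[ 0.55581104 -0.15827234  0.25682873] [ 1.79956670e+02 -6.41780406e-02  1.79779087e+02] [ 0.46457547  0.50954775 -0.72222137] 23.75
w -0.02 [0.5654 0.6791] ; w 0.0 [0.5663 0.6779] ; w 0.02 [0.5658 0.6784] ; w 0.04 [0.5663 0.6784] ; w 0.06 [0.5669 0.6786] ; pl 1109 [[0.6379, 0.0263, 0.154], [0.6522, 0.0409, 0.1575]]
s -0.02 [0.5662 0.7259] ; s 0.0 [0.5678 0.7261] ; s 0.02 [0.5659 0.6957] ; s 0.04 [0.5673 0.7144] ; s 0.06 [0.5672 0.732 ] ; s 0.08 [0.5676 0.7313] ; s 0.1 [0.5685 0.7346] ; s 0.12 [0.5692 0.7343] ; s 0.14 [0.5695 0.734 ] ; s 0.16 [0.5704 0.7338] ; pl 96 [[0.6342, 0.028, 0.1487], [0.6483, 0.0421, 0.1572]]
t -0.02 [0.565  0.7271] ; t 0.0 [0.567  0.7279] ; t 0.02 [0.5646 0.7305] ; t 0.04 [0.565  0.7303] ; t 0.06 [0.5666 0.7301] ; t 0.08 [0.566  0.7313] ; t 0.1 [0.5663 0.7319] ; t 0.12 [0.5669 0.7318] ; t 0.14 [0.5675 0.7313] ; t 0.16 [0.5695 0.735 ] ; pl 95 [[0.6346, 0.0292, 0.1512], [0.65, 0.045, 0.1575]]
```

View pics/v9.png

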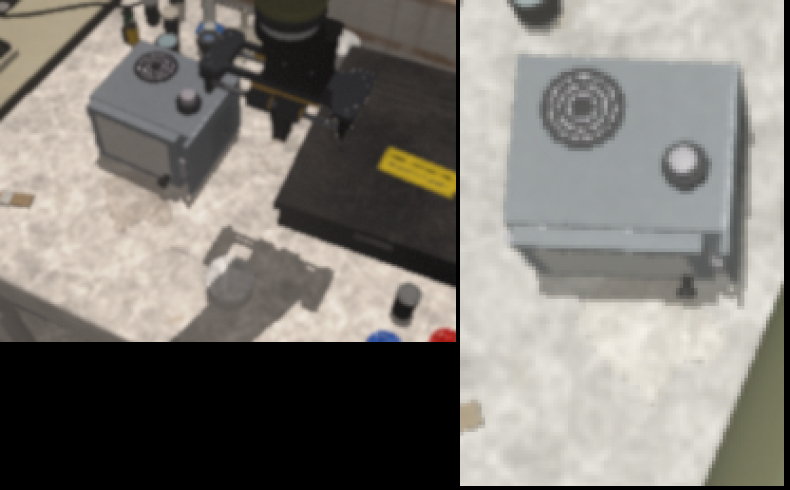

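The door is flush with the jamb, the plunger is up at 0.157, the can and tin are untouched, and the arm is clear. I hand the job in.

```bash
python3 -c "
from cell import env
print(env.sign_off())"
```

```text
the job is handed in; nothing more can be done
None
```

I handed the job in with no verdict shown: the reel is in the door rack, the door was pushed to a firm stop and looks latched, and the start plunger was pressed to its stop and came back up; the reel was last seen in place with the door part-way shut.

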